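Lock a spring nut hold-down into a strut channel

ROBOT

A 6-joint arm with a two-finger parallel gripper is mounted at the origin on the work surface. World frame = base frame: x ahead of the robot, y to its left, z up, the work surface at z = 0. Lengths are in m, angles in rad, forces in N, time in s.
With the tool pointing down it reaches from about 0.425 to 0.95 m from the base axis. Payload 3.5 kg.
Tool frame: the origin (TCP) lies at the very end of the fingers, on their centre line; the grasp point (between the pads) lies ctrl.grip_point_offset behind it (ctrl.grip_point_offset is the distance from the TCP to the grasp point, in m); z points along the fingers, y is the direction in which the jaws open and shut (so a half turn about z gives the same grasp; the last joint's range is limited). The gripper opens to 85 mm and grips with 20 to 120 N. Pads are 22 mm wide; open, the fingers measure 114 mm over their backs; the gripper's body (76 mm by 85 mm) begins 54 mm behind the grasp point. The pads swing forward as they close: fully open they stand 13 mm farther back than shut.
Start: joints at [-1.436, 0.286, 1.577, -0, 1.279, -0.15], TCP at [0.19, -0.648, 0.231] pointing down, gripper open.
Joint ranges: [-2.77, 2.77], [-0.9, 2.22], [0.21, 2.48], [-1.53, 4.67], [0.24, 2.81], [-2.84, 2.84]. Speed limits (rad/s): [2.79, 2.79, 3.14, 3.14, 3.14, 3.14].

INTERFACE

Orientations are given as a unit quaternion [x, y, z, w].
In Python, from plant import ctrl gives the robot as it stands.
- The arm moves only by the tool servo_tool, never from a script. Its argument "increments" is a list of rows, each a list of 5 numbers: the opening, from 0 (shut) to 1 (fully open), then the shift along the world's x, y, z in units of 40 mm (1.0 is 40 mm), then the turn about the world's z in units of 5 degrees (1.0 is 5 degrees). A call has exactly 10 rows; each row is the pose to reach, as a shift and turn from the pose measured when the call began; what a row does not reach only later rows make up. A row lasts 1/12 s, in which the tool goes at most 41.7 mm and 7.16 degrees, less where a joint would pass 70% of its speed; a pose out of reach is approached as far as the arm can. A call with a gripper value outside its range is refused whole. The fingers move at their own pace and stop on an object; "grip_force" is the grip in N (left out, the last holds). Time passes only in rows, so rows that repeat a pose let the fingers close, or fill a call up. It gives the time, the measured TCP pose, the force and the opening at its end, in the units of the state.
- ctrl.get_state(): the state, without advancing time (a new reading comes with each control period).
- ctrl.read_camera(name): name is "scene" or "top" or "wrist"; returns a dict with "frame" (384x512x3 uint8, red, green, blue), "K" (3x3 intrinsics, pixels), "extrinsics" (4x4, takes a point from camera to world coordinates). Camera axes: x right, y down, z forward; pixel columns grow to the right and rows downward; lengths in m; the calibration is good to about 2 mm. The wrist camera is an equidistant fisheye: a pixel r from the principal point sees the ray r / f radians off the axis. A picture is of the moment at which its call begins. There is no depth.
- ctrl.sign_off(): hands the job in, once; it reports no verdict.
Trained networks look in a picture, given as the dict that the camera call returned (one of the last four; its "shot" number tells which), for a name from the list of things; names that differ only in an ending like _2 or _b are one class to them, and where a whole thing is asked for, a point or a joint stands for the part that bears it (a point fixed in the world has none). Each returns a list of dicts, best first, with "conf" (0 to 1); they miss things now and then, are a little off and sometimes report something else, mostly with a low value. They report only what shows in the picture. A call takes as long as a camera call. They do not tell look-alikes from the thing itself.
- ctrl.masks_of(picture, query): "region" (384x512 bool, what is visible of it) and "extent" ([left, top, right, bottom] in pixels, round what is visible of it).
- ctrl.landmark_of(picture, query): "centre" ([row, column] in pixels: a listed point, or the origin of a listed thing).
The state is a dict: "time": time; "qpos": joint angles; "dq": joint speeds; "joint_efforts": joint torques, N m; "eef_pos": TCP position; "tcp_rot": TCP orientation; "contact_force": force on the tool from outside, world axes, zero at the start; "wrist_torque": the same for the moment, N m; "opening": opening from 0.0 (shut) to 1.0 (fully open).
Only numpy, scipy, OpenCV 4.12 (cv2) and the standard library are available. Lean on these libraries where they do the work, as an engineer would, in place of code of your own. Each camera call takes 0.05 s, during which the arm holds its last target. There are 200 camera calls.

TASK

Lift the keeper bar out of the two brackets of the parts rack and lay it flat on the bench clear of the rack. Then take out the hold-down with the flat wing grip and fit it at the middle of the channel, between the two foam mushrooms: lower its spring nut lengthwise through the slot, press it down against its spring, twist it a quarter turn and let it rise so that both its grooves catch the channel lips, upright and square across the channel. Leave the two round-headed bolts in the rack and everything else on the bench where they are, and let go of the hold-down.

Things in the scene. Friction and masses are not known exactly. Their poses are not given: they have to be found in the camera images.
- plinth: Fixed plywood block, 130 (x) x 340 (y) x 40 mm high; origin at the centre of its underside. A steel strut channel lies along its y axis, centred over it, open side up, ends capped. It stands on packers of different thickness each time, NOT measured: the channel's top is 75 to 87 mm above the bench and must be felt or seen. Fixed foam mushrooms, 62 mm wide, stand on it at y = -126 and +126 mm.
- block_mid (a point): Centre of the block's top, 40 mm above the bench, under the channel's middle, where the hold-down goes (axes as the plinth). Channel: 56 mm wide, 29 high, 320 long. Slot in its top: 23 mm wide, full length, on the centre line. Lips 3 mm thick, turned down at the slot's edges, ending 8 mm below the channel's top. Inside 50 mm wide; floor 26 mm below its top. Mushrooms rise up to 93 mm above its top.
- nut: Loose hold-down, about 125 g, 100 mm tall. Origin: centre of the underside of its steel nut; z up its stud, x along the nut. Nut 40 (x) x 18 (y) x 10 mm; two grooves across its top (along y, 6.5 wide, 3 deep, at x = -13 and +13 mm) take the lips. It passes the slot only with x along the channel. Starts upright in any of the 3 rack compartments, origin 21 mm above the bench, x along the rack's y.
- wing (a point): Centre of the hold-down's flat grey wing grip, 64.5 mm above the nut's underside on its axis; axes as the nut. The wing is 40 (x) x 12 (y) x 39 mm (z), parallel to the nut: grip it across its 12 mm. Between nut and wing a bare stud 12 mm in diameter and 35 mm long.
- spring (a joint): Compression (m) of the sprung foot under the nut (plate 30 x 13 x 3 mm, underside 16 mm below the nut when out): 0 out, 0.013 fully pressed. Gives at 2.4 N, then 0.8 N per mm. Foot on the channel's floor: nut top level with the channel's top. Pressed 8 mm (8.8 N) or more it is below the lips and turns about z either way; let up after a quarter turn it is caught at 5 mm.
- rack: Fixed plywood rack; origin at the centre of its underside. Open box 38 (x) x 186 (y) x 36 mm high, floor 5 mm, three compartments at y = -60, 0, +60 mm. At y = -104 and +104 mm posts 44 (x) x 10 (y) mm carry open U brackets: seat 112 mm above the bench, cheeks up to 132 mm, 34 mm apart. The bench on its -x side, 50 to 140 mm from its origin, is clear.
- bar: The loose keeper bar, a flat aluminium bar 30 (x) x 235 (y) x 8 mm, 200 g, lying in the two brackets over the parts; origin at the centre of its underside, y along the bar and along the rack's y. In its middle an upright grey grip 14 (x) x 50 (y) mm, from z = 8 to z = 44 mm.
- bolt_a: Loose bolt with a round grey head (30 mm across, from z = 68 to 92 mm) standing in a rack compartment; origin at the centre of its underside. To be left there.
- bolt_b: A second such round-headed bolt in another compartment. To be left there.
- tape: Loose roll of tape lying flat, 70 mm across, 24 mm high; leave it.
- cone_cap: Loose white foam cone, 76 mm across, 80 mm high, upright; origin at the centre of its underside; leave it.
- offcut: Loose white foam offcut, 90 x 50 x 45 mm; leave it.
- filler: Loose red can, 56 mm across, 150 mm high; leave it.
- pot: Loose white cup, 80 mm across, 70 mm high; leave it.
There are look-alikes about, which are no part of the job. What is shaped like the nut but green is not meant. Leave any pink look-alike of the rack alone.

How it is judged:
On the way, in this order (a step that is already met when the one before it is completed fails the run):
1. the keeper bar lies flat on the bench clear of the rack, the hold-down still in the rack (height (world z) of bar below 0.008 m and angle between bar's own z axis and vertical below 0.1 rad and horizontal distance between bar and rack above 0.05 m and height (world z) of nut below 0.035 m and horizontal distance between nut and rack below 0.09 m), for 0.2 s.
2. the nut is through the slot lengthwise, near the middle of the channel, and its spring is being pressed (angle between the x axis of nut and the y axis of plinth, either way round below 0.4 rad and value of joint spring above 0.003 m and z of nut in the frame of plinth below 0.08 m and x of nut in the frame of plinth between -0.006 and 0.006 m and y of nut in the frame of plinth between -0.06 and 0.06 m), for 0.05 s.
At the end, for the whole second after the job is handed in: Hold-down caught: within 30 mm of the channel's middle, 5 mm of its centre line, 0.3 rad of square across, upright within 0.12 rad, at rest, spring held at 3.5 to 6.8 mm by the lips; bar flat, at rest on the bench, over 50 mm from the rack's middle; bolts and other things where they were (value of joint spring between 0.0035 and 0.0068 m and angle between the x axis of nut and the x axis of plinth, either way round below 0.3 rad and angle between nut's own z axis and vertical below 0.12 rad and x of nut in the frame of plinth between -0.005 and 0.005 m and y of nut in the frame of plinth between -0.03 and 0.03 m and linear speed of each of nut, bar below 0.02 m/s and height (world z) of bar below 0.008 m and angle between bar's own z axis and vertical below 0.1 rad and horizontal distance between bar and rack above 0.05 m); the robot touches nothing.
It fails at once if a round-headed bolt is moved more than 20 mm (distance of any of bolt_a, bolt_b from where it was at the start of the episode above 0.02 m).
It fails at once if another thing on the bench is moved more than 30 mm (distance of any of tape, cone_cap, offcut, filler, pot from where it was at the start of the episode above 0.03 m).
It also fails if it takes over 58 s, if anything falls off the work surface, if the arm or the gripper's body presses on something with over 40 N, if the wrist force passes 120 N, or if a joint passes its speed limit or range.

## Working session

There is one attempt and no reset: what is moved stays moved. The work goes in short steps, Python scripts to look and compute and a tool call to move; the robot and the scene stay as the last step left them, time stands still between calls to the robot, and variables do not carry over. Pictures are saved under pics/ and viewed, about 8 in all and at most 12, crops included, and the job is handed in when it is done.

Besides the shell and the picture viewer there is one more tool, called after ">>>" as name(argument=value, ...) on one line, values as JSON. servo_tool: Moves the arm, as the interface text tells. Its arguments: {"type":"object","properties":{"increments":{"type":"array"},"grip_force":{"type":"number"}},"required":["increments"]}

```bash
mkdir -p pics; cat > h.py <<'E'
import numpy as np, cv2
from plant import ctrl
def ray(p,rc,fish=False):
    r,c=rc; K=np.array(p['K']);E=np.array(p['extrinsics'])
    x=(c-K[0,2])/K[0,0]; y=(r-K[1,2])/K[1,1]
    if fish:
        t=np.hypot(x,y); d=np.array([np.sin(t)*x/max(t,1e-9),np.sin(t)*y/max(t,1e-9),np.cos(t)])
    else: d=np.array([x,y,1.])
    return E[:3,3],E[:3,:3]@d
def at_z(p,rc,z,fish=False):
    o,d=ray(p,rc,fish); return o+d*(z-o[2])/d[2]
def proj(p,X,fish=False):
    K=np.array(p['K']);E=np.array(p['extrinsics']); v=E[:3,:3].T@(np.array(X)-E[:3,3])
    if fish:
        n=np.hypot(v[0],v[1]); t=np.arctan2(n,v[2]); x,y=v[0]/n*t,v[1]/n*t
    else: x,y=v[0]/v[2],v[1]/v[2]
    return np.array([K[1,1]*y+K[1,2],K[0,0]*x+K[0,2]])
def save(p,n,s=1,crop=None):
    f=p['frame'][:,:,::-1]
    if crop: f=f[crop[1]:crop[3],crop[0]:crop[2]]
    cv2.imwrite('pics/'+n,cv2.resize(f,None,fx=s,fy=s,interpolation=cv2.INTER_CUBIC))
E
python3 - <<'E'
from h import *
print(ctrl.get_state(), ctrl.grip_point_offset)
t=ctrl.read_camera('top'); s=ctrl.read_camera('scene')
for n,p in(('top',t),('scene',s)):
    print(n,np.round(p['extrinsics'],3).tolist(),np.round(p['K'],1).tolist())
    save(p,n+'0.png',1.5)
Z=dict(plinth=0,block_mid=.04,nut=.021,wing=.0855,rack=0,bar=.112,bolt_a=.005,tape=0,cone_cap=0,offcut=0,filler=0,pot=0)
for q in Z:
    for n,p in(('top',t),('scene',s)):
        for d in ctrl.landmark_of(p,q)[:4]:
            print(q,n,np.round(d['centre']).tolist(),round(d['conf'],2),np.round(at_z(p,d['centre'],Z[q])[:2],3))
E
```

```text
{'time': 0.0, 'qpos': array([-1.43600904e+00,  2.87222573e-01,  1.57823242e+00, -2.81245735e-05,
        1.27857698e+00, -1.49978631e-01]), 'dq': array([-6.32155055e-05, -1.31663160e-03, -9.37912168e-04, -1.51823635e-03,
        6.35450376e-04,  2.42344927e-04]), 'joint_efforts': array([-6.40287799e-04, -4.05986559e+01, -2.92624193e+01, -2.16572307e-04,
        5.87431190e-03, -5.71664060e-06]), 'eef_pos': array([ 0.1895734 , -0.6471274 ,  0.22987923]), 'tcp_rot': array([ 9.89879346e-01,  1.41906281e-01, -4.19678185e-06, -1.21972343e-03]), 'contact_force': array([-0.22744032,  0.57867632, -0.67203195]), 'wrist_torque': array([-0.00462054,  0.00362584, -0.05568579]), 'opening': 0.9975440132851328} 0.0187
top [[0.028, -0.983, 0.184, 0.273], [-1.0, -0.026, 0.016, -0.003], [-0.011, -0.184, -0.983, 1.316], [0.0, 0.0, 0.0, 1.0]] [[447.0, 0.0, 250.3], [0.0, 447.0, 196.6], [0.0, 0.0, 1.0]]
scene [[-0.111, 0.741, -0.662, 1.232], [0.994, 0.076, -0.081, 0.108], [-0.01, -0.667, -0.745, 0.898], [0.0, 0.0, 0.0, 1.0]] [[362.2, 0.0, 252.1], [0.0, 362.2, 195.7], [0.0, 0.0, 1.0]]
plinth top [174.0, 16
[... 938 characters left out ...]
.339]
bolt_a scene [228.0, 133.0] 0.65 [ 0.606 -0.341]
bolt_a scene [218.0, 144.0] 0.16 [ 0.564 -0.317]
tape top [128.0, 279.0] 0.8 [ 0.737 -0.064]
tape top [165.0, 353.0] 0.74 [ 0.626 -0.29 ]
tape scene [272.0, 213.0] 0.75 [ 0.73  -0.068]
cone_cap top [130.0, 244.0] 0.76 [0.728 0.045]
cone_cap scene [275.0, 252.0] 0.71 [0.727 0.044]
offcut top [272.0, 135.0] 0.62 [0.286 0.348]
offcut scene [171.0, 353.0] 0.76 [0.28 0.35]
filler top [255.0, 383.0] 0.6 [ 0.357 -0.373]
filler scene [176.0, 145.0] 0.7 [ 0.378 -0.375]
filler scene [236.0, 146.0] 0.34 [ 0.628 -0.294]
pot top [254.0, 183.0] 0.98 [0.345 0.212]
pot scene [179.0, 310.0] 0.83 [0.336 0.2  ]
pot scene [210.0, 141.0] 0.33 [ 0.531 -0.34 ]
```

View pics/top0.png

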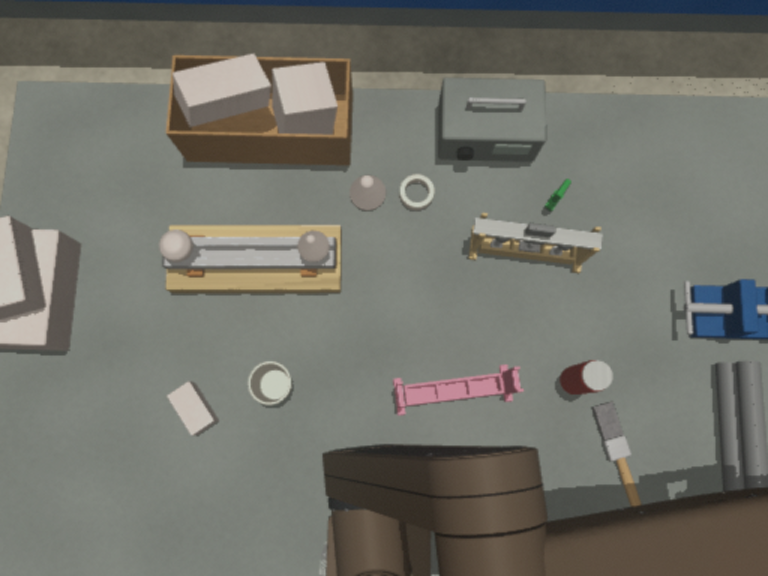

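View pics/scene0.png

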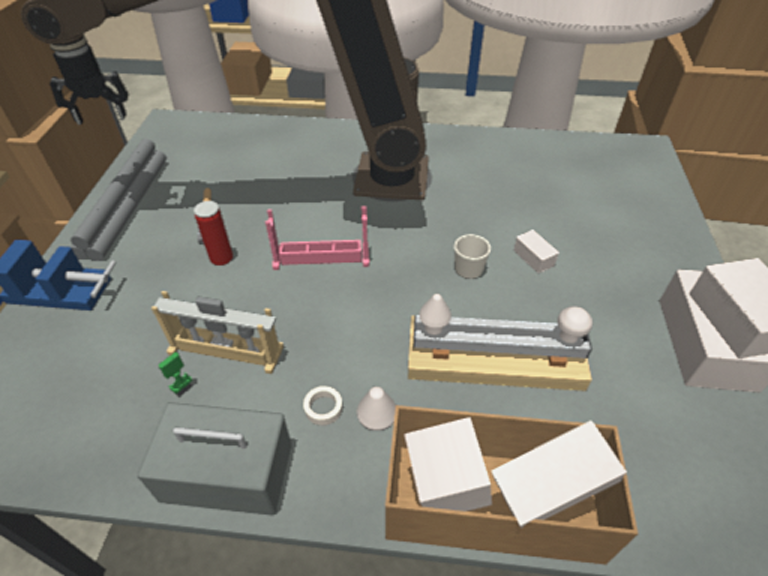

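Top view: my rack is the plywood one (bar at about px (535,232) on the enlarged picture). The pink look-alike is at (458,388) and the green nut at (557,195). The plinth is at (253,258). Next I'll refine yaw and triangulate, with a close crop of the rack.

```bash
python3 - <<'E'
from h import *
t=ctrl.read_camera('top'); s=ctrl.read_camera('scene')
def tri(a,b):
    (o1,d1),(o2,d2)=ray(t,a),ray(s,b)
    m=np.stack([d1,-d2],1); k=np.linalg.lstsq(m,o2-o1,rcond=None)[0]
    P,Q=o1+k[0]*d1,o2+k[1]*d2; return np.round((P+Q)/2,3),round(np.linalg.norm(P-Q),4)
for q in('bar','wing','block_mid','plinth'):
    a=ctrl.landmark_of(t,q);b=ctrl.landmark_of(s,q)
    for i in a[:2]:
        for j in b[:2]: print(q,tri(i['centre'],j['centre']),i['conf'],j['conf'])
for n,p in(('top',t),('scene',s)):
  for q,z in(('bar',.12),('plinth',.04)):
    for d in ctrl.masks_of(p,q)[:2]:
        rr,cc=np.nonzero(d['region'])
        X=np.array([at_z(p,x,z)[:2] for x in zip(rr,cc)]).astype(np.float32)
        (c,sz,an)=cv2.minAreaRect(X); b=cv2.boxPoints((c,sz,an))
        e=max((b[1]-b[0],b[2]-b[1]),key=np.linalg.norm)
        print(q,n,round(d['conf'],2),'rect',np.round(c,3),np.round(sz,3),'long axis deg',np.degrees(np.arctan2(e[1],e[0]))%180)
save(s,'rack.png',6,(95,185,195,255))
E
```

```text
bar (array([ 0.625, -0.275,  0.124]), np.float64(0.0129)) 0.85 0.76
bar (array([ 0.66 , -0.005,  0.268]), np.float64(0.4865)) 0.85 0.43
wing (array([ 0.662, -0.344, -0.002]), np.float64(0.0851)) 0.45 0.82
wing (array([ 0.618, -0.279,  0.088]), np.float64(0.0071)) 0.45 0.58
plinth (array([0.582, 0.258, 0.022]), np.float64(0.003)) 0.75 0.76
bar top 0.88 rect [ 0.621 -0.278] [0.235 0.037] long axis deg 83.71818
bar top 0.66 rect [0.287 0.334] [0.088 0.053] long axis deg 35.272167
plinth top 0.73 rect [0.582 0.257] [0.14  0.344] long axis deg 90.930275
bar scene 0.91 rect [ 0.611 -0.278] [0.238 0.053] long axis deg 83.62699
plinth scene 0.81 rect [0.594 0.26 ] [0.149 0.339] long axis deg 91.45235
plinth scene 0.63 rect [0.33  0.211] [0.079 0.143] long axis deg 178.62819
```

View pics/rack.png

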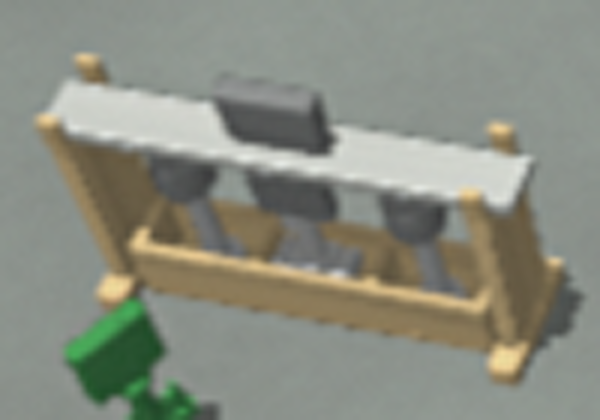

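The choice is settled. The flat wing is in the middle compartment (crop px (295,195)), with round heads at (183,175) and (415,215). The green one is a decoy. Moving above the bar.

>>> servo_tool(increments=[[1,1,0.85,0.5,1.3],[1,2,1.7,0.5,2.6],[1,3,2.55,0.5,3.9],[1,4,3.4,0.5,5.2],[1,4.9,4.2,0.5,6.5],[1,5.6,4.8,0.5,7.8],[1,6.3,5.4,0.5,9.1],[1,7,6,0.5,10.4],[1,7.7,6.6,0.5,11.7],[1,8.4,7.2,0.5,13]], grip_force=60)

```text
time: 2.83
eef_pos: [0.5052, -0.3769, 0.2516]
tcp_rot: [0.757, 0.654, 0.0, 0.0]
contact_force: [0.3, 0.2, -0.9]
opening: 1.001
```

```bash
python3 - <<'E'
from h import *
s=ctrl.get_state();q=s['tcp_rot'];print(s['time'],s['eef_pos'],'jaw deg',(np.degrees(2*np.arctan2(q[1],q[0]))-90)%180)
E
```

```text
2.8333 [ 0.50519757 -0.37692077  0.25164891] jaw deg 171.63692796421702
```

>>> servo_tool(increments=[[1,0.6,0.5,0,0.1],[1,1.2,1.0,0,0.2],[1,1.8,1.5,0,0.3],[1,2.3,2.0,0,0.4],[1,2.6,2.3,0,0.4],[1,2.82,2.47,0,0.4],[1,2.82,2.47,0,0.4],[1,2.82,2.47,0,0.4],[1,2.82,2.47,0,0.4],[1,2.82,2.47,0,0.4]])

```text
time: 3.67
eef_pos: [0.6172, -0.2793, 0.2516]
tcp_rot: [0.746, 0.666, -0.0, 0.0]
contact_force: [0.7, 0.3, -0.4]
opening: 1.002
```

```bash
cat >> h.py <<'E'
def st():
    s=ctrl.get_state();q=s['tcp_rot'];print(round(s['time'],2),np.round(s['eef_pos'],4),'jaw deg',round((np.degrees(2*np.arctan2(q[1],q[0]))-90)%180,2),'F',np.round(s['contact_force'],1),'open',round(s['opening'],3));return s
E
python3 - <<'E'
from h import *
st(); w=ctrl.read_camera('wrist'); save(w,'w1.png',1.5)
print(np.round(w['extrinsics'],3).tolist(),np.round(w['K'],1).tolist())
for q,z in(('bar',.112),('wing',.0855)):
    for d in ctrl.landmark_of(w,q)[:3]: print(q,np.round(d['centre']),round(d['conf'],2),at_z(w,d['centre'],z,True)[:2])
for d in ctrl.masks_of(w,'bar')[:1]:
    rr,cc=np.nonzero(d['region']); X=np.array([at_z(w,x,.12,True)[:2] for x in zip(rr,cc)]).astype(np.float32)
    print(d['conf'],d['extent'],cv2.minAreaRect(X))
E
```

```text
3.67 [ 0.6172 -0.2793  0.2516] jaw deg 173.54 F [ 0.7  0.3 -0.4] open 1.002
[[0.994, -0.108, -0.03, 0.625], [-0.112, -0.956, -0.273, -0.211], [0.0, 0.274, -0.962, 0.395], [0.0, 0.0, 0.0, 1.0]] [[297.3, 0.0, 250.8], [0.0, 297.3, 194.1], [0.0, 0.0, 1.0]]
bar [184. 254.] 0.97 [ 0.62069904 -0.28151603]
wing [211. 343.] 0.82 [ 0.71756921 -0.33092888]
wing [240.  98.] 0.16 [ 0.41707614 -0.33749791]
0.64 [233.9, 58.5, 270.3, 286.3] ((0.6205359697341919, -0.2782115340232849), (0.23471055924892426, 0.031607821583747864), 84.15718841552734)
```

View pics/w1.png

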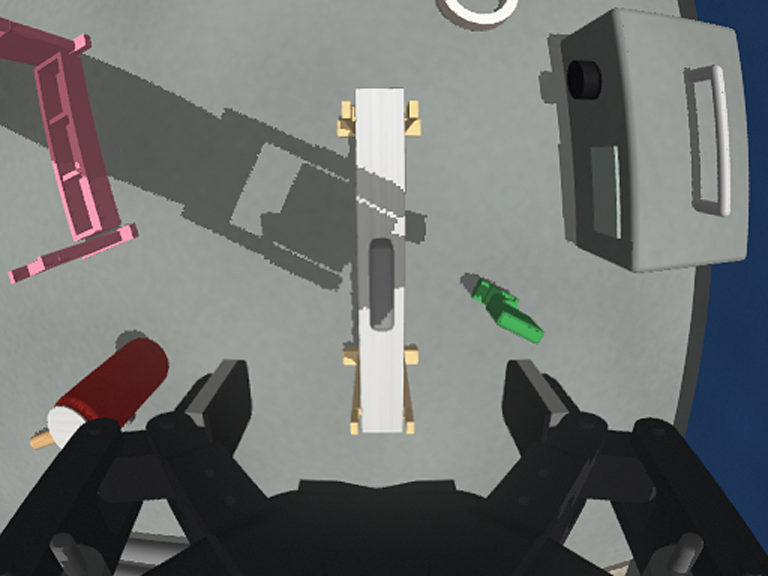

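The wrist view shows the bar's grip at about px (381,285), with the decoys clear. The bar measures 235 x 32 mm, which matches. Descending and closing.

>>> servo_tool(increments=[[1,0.08,0.02,-0.7,0.12],[1,0.08,0.02,-1.4,0.12],[1,0.08,0.02,-2.1,0.12],[1,0.08,0.02,-2.7,0.12],[1,0.08,0.02,-3.1,0.12],[1,0.08,0.02,-3.1,0.12],[0,0.08,0.02,-3.1,0.12],[0,0.08,0.02,-3.1,0.12],[0,0.08,0.02,-3.1,0.12],[0,0.08,0.02,-3.1,0.12]])

```text
time: 4.7
eef_pos: [0.6217, -0.2788, 0.1301]
tcp_rot: [0.742, 0.67, 0.0, 0.002]
contact_force: [-1.0, -0.1, 0.4]
opening: 0.452
```

>>> servo_tool(increments=[[0,0,0,0,0],[0,0,0,0,0],[0,0,0,0,0],[0,0,0,0,0],[0,0,0,0,0],[0,0,0,0,0],[0,0,0,0,0],[0,0,0,0.2,0],[0,0,0,0.4,0],[0,0,0,0.7,0]])

```text
time: 5.53
eef_pos: [0.6209, -0.2782, 0.1569]
tcp_rot: [0.742, 0.67, 0.0, 0.001]
contact_force: [-0.3, -0.5, -2.1]
opening: 0.149
```

>>> servo_tool(increments=[[0,0,0,0.4,0],[0,0,0,0.7,0],[0,0,0,0.7,0],[0,-0.5,0.05,0.7,0],[0,-1,0.1,0.7,0],[0,-1.5,0.15,0.7,0],[0,-2,0.2,0.7,0],[0,-2.4,0.25,0.5,0],[0,-2.4,0.25,0.0,0],[0,-2.4,0.25,-0.6,0]])

```text
time: 6.37
eef_pos: [0.5253, -0.2689, 0.1346]
tcp_rot: [0.742, 0.67, 0.001, 0.003]
contact_force: [0.7, -0.0, -2.8]
opening: 0.154
```

```bash
python3 -c "
from h import *
st()"
```

```text
6.37 [ 0.5253 -0.2689  0.1346] jaw deg 174.13 F [ 0.7 -0.  -2.8] open 0.154
```

>>> servo_tool(increments=[[0,0,0,-0.6,0],[0,0,0,-1.2,0],[0,0,0,-1.8,0],[0,0,0,-2.3,0],[0,0,0,-2.6,0],[0,0,0,-2.8,0],[0,0,0,-2.88,0],[0,0,0,-2.92,0],[0,0,0,-2.92,0],[0,0,0,-2.92,0]])

```text
time: 7.2
eef_pos: [0.5258, -0.2692, 0.0198]
tcp_rot: [0.742, 0.67, 0.001, 0.003]
contact_force: [-3.4, 1.6, 5.5]
opening: 0.15
```

>>> servo_tool(increments=[[0,0,0,0,0],[1,0,0,0,0],[1,0,0,0,0],[1,0,0,0,0],[1,0,0,0,0],[1,0,0,0,0],[1,0,0,0,0],[1,0,0,0.6,0],[1,0,0,1.4,0],[1,0,0,2.2,0]])

```text
time: 8.03
eef_pos: [0.5248, -0.2685, 0.1074]
tcp_rot: [0.742, 0.67, 0.0, 0.001]
contact_force: [0.3, 0.2, -0.1]
opening: 1.001
```

>>> servo_tool(increments=[[1,0,0,0.9,0],[1,0,0,1.8,0],[1,0.3,0,2.6,0],[1,0.8,-0.1,3.0,0],[1,1.3,-0.15,3.0,0],[1,1.8,-0.2,3.0,0],[1,2.2,-0.25,3.0,0],[1,2.4,-0.25,3.0,0],[1,2.4,-0.25,3.0,0],[1,2.4,-0.25,3.0,0]])

```text
time: 8.87
eef_pos: [0.6205, -0.2783, 0.2268]
tcp_rot: [0.742, 0.67, -0.0, 0.001]
contact_force: [-0.1, -0.6, -0.1]
opening: 1.001
```

```bash
python3 - <<'E'
from h import *
st(); w=ctrl.read_camera('wrist'); save(w,'w2.png',1.5)
for q,z in(('wing',.0855),('nut',.021),('bar',0),('bolt_a',.005),('rack',0)):
    for d in ctrl.landmark_of(w,q)[:4]: print(q,np.round(d['centre']),round(d['conf'],2),at_z(w,d['centre'],z,True)[:2])
for q,z in(('nut',.105),('bar',.008)):
  for d in ctrl.masks_of(w,q)[:2]:
    rr,cc=np.nonzero(d['region']); X=np.array([at_z(w,x,z,True)[:2] for x in zip(rr,cc)]).astype(np.float32)
    print(q,d['conf'],d['extent'],cv2.minAreaRect(X))
E
```

```text
8.87 [ 0.6205 -0.2783  0.2268] jaw deg 174.17 F [-0.1 -0.6 -0.1] open 1.001
wing [224. 344.] 0.76 [ 0.71508152 -0.33395498]
wing [188. 252.] 0.75 [ 0.62146169 -0.28458662]
nut [172. 252.] 0.86 [ 0.62197176 -0.2822554 ]
nut [205. 329.] 0.81 [ 0.71491069 -0.33371666]
bar [170. 176.] 0.76 [ 0.525026   -0.27267156]
bolt_a [213. 251.] 0.97 [ 0.61508687 -0.33943818]
bolt_a [121. 247.] 0.89 [ 0.62298234 -0.22107853]
rack [95. 46.] 0.77 [ 0.33744257 -0.13586517]
rack [167. 252.] 0.62 [ 0.6227892  -0.28008788]
rack [186. 250.] 0.16 [ 0.61826814 -0.30445305]
nut 0.95 [242.3, 157.0, 260.5, 209.0] ((0.6206454634666443, -0.27630534768104553), (0.05129490792751312, 0.016536643728613853), 84.17418670654297)
nut 0.56 [317.6, 192.7, 365.3, 241.3] ((0.7065448760986328, -0.31843432784080505), (0.02449715882539749, 0.06941921263933182), 35.71614074707031)
bar 0.84 [162.4, 79.2, 195.7, 251.5] ((0.52730792760849, -0.2699858844280243), (0.23445969820022583, 0.03370881825685501), 84.30738830566406)
```

View pics/w2.png

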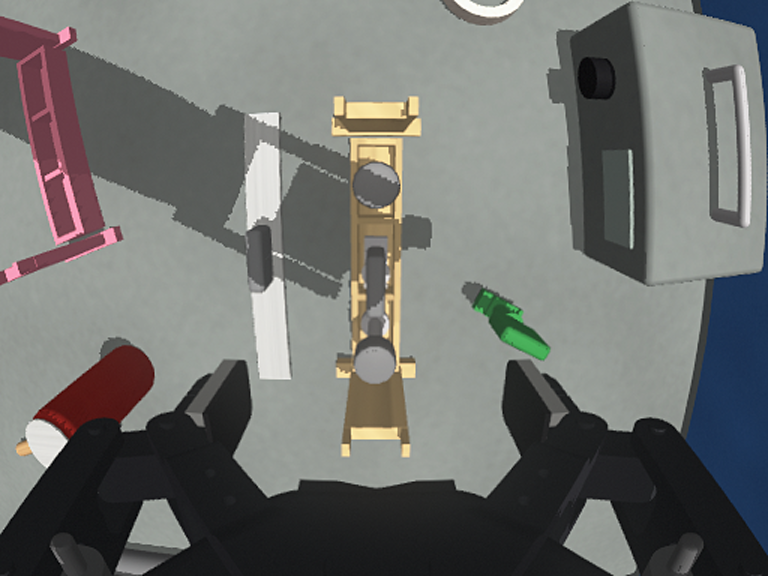

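The bar lies flat at left (px (268,245)), 93 mm from the rack. The wing (375,275) stands between the round heads at (376,185) and (375,360). Going down on the wing.

>>> servo_tool(increments=[[1,0.03,-0.1,-0.7,0],[1,0.03,-0.1,-1.4,0],[1,0.03,-0.1,-2.1,0],[1,0.03,-0.1,-2.8,0],[1,0.03,-0.1,-3.4,0],[1,0.03,-0.1,-3.8,0],[1,0.03,-0.1,-3.97,0],[1,0.03,-0.1,-3.97,0],[1,0.03,-0.1,-3.97,0],[0,0.03,-0.1,-3.97,0]], grip_force=80)

```text
time: 10.1
eef_pos: [0.6229, -0.2833, 0.071]
tcp_rot: [0.742, 0.67, 0.001, 0.003]
contact_force: [0.2, -1.2, 0.8]
opening: 0.884
```

>>> servo_tool(increments=[[0,0,0,0,0],[0,0,0,0,0],[0,0,0,0,0],[0,0,0,0,0],[0,0,0,0,0],[0,0,0,0,0],[0,0,0,0,0],[0,0,0,0,0],[0,0,0,0,0],[0,0,0,0,0]])

```text
time: 10.93
eef_pos: [0.6229, -0.2833, 0.0711]
tcp_rot: [0.742, 0.67, 0.001, 0.003]
contact_force: [-0.3, -0.4, 0.4]
opening: 0.125
```

>>> servo_tool(increments=[[0,0,0,0.5,0],[0,0,0,1.3,0],[0,0,0,2.1,0],[0,0,0,2.9,0],[0,0,0,3.7,0],[0,0,0.5,4.5,0],[0,0,1.2,5,0],[0,0,2.0,5,0.3],[0,-0.1,2.8,5,0.6],[0,-0.2,3.6,5,0.9]])

```text
time: 11.77
eef_pos: [0.6146, -0.1381, 0.2709]
tcp_rot: [0.715, 0.699, 0.001, 0.003]
contact_force: [0.6, 0.4, -1.4]
opening: 0.133
```

>>> servo_tool(increments=[[0,-0.1,0.9,0,0],[0,-0.2,1.8,0,0.1],[0,-0.3,2.7,0,0.2],[0,-0.4,3.6,0,0.3],[0,-0.5,4.5,0,0.4],[0,-0.6,5.4,0,0.5],[0,-0.7,6.3,0,0.5],[0,-0.7,7.2,0,0.5],[0,-0.7,7.9,0,0.5],[0,-0.7,8.4,0,0.5]])

```text
time: 12.6
eef_pos: [0.5857, 0.2007, 0.27]
tcp_rot: [0.699, 0.715, 0.001, 0.003]
contact_force: [-0.2, -0.4, -1.4]
opening: 0.129
```

```bash
python3 -c "
from h import *
st()"
```

```text
12.6 [0.5857 0.2007 0.27  ] jaw deg 1.29 F [-0.2 -0.4 -1.4] open 0.129
```

>>> servo_tool(increments=[[0,0,0.4,0,0],[0,0,0.8,-0.3,0],[0,0,1.1,-0.8,0],[0,0,1.3,-1.3,0],[0,0,1.4,-1.8,0],[0,0,1.4,-2,0],[0,0,1.4,-2,0],[0,0,1.4,-2,0],[0,0,1.4,-2,0],[0,0,1.4,-2,0]])

```text
time: 13.43
eef_pos: [0.5868, 0.2566, 0.1921]
tcp_rot: [0.699, 0.715, 0.002, 0.004]
contact_force: [0.1, -1.0, -0.1]
opening: 0.126
```

```bash
python3 - <<'E'
from h import *
st(); w=ctrl.read_camera('wrist'); s=ctrl.read_camera('scene'); t=ctrl.read_camera('top')
save(w,'w3.png',1.5)
cv2.imwrite('w3.npy.png',w['frame']); np.savez('w3.npz',**{k:w[k] for k in('frame','K','extrinsics')})
np.savez('s3.npz',**{k:s[k] for k in('frame','K','extrinsics')})
for n,p,f in(('w',w,True),('s',s,False),('t',t,False)):
  for q,z in(('block_mid',.04),('plinth',0),('nut',None),('wing',None)):
    for d in ctrl.landmark_of(p,q)[:2]:
        print(n,q,np.round(d['centre']),round(d['conf'],2), at_z(p,d['centre'],z,f)[:2] if z is not None else '')
E
```

```text
13.43 [0.5868 0.2566 0.1921] jaw deg 1.25 F [ 0.1 -1.  -0.1] open 0.126
w nut [214. 252.] 0.9 
w wing [258. 254.] 0.68 
s block_mid [230. 328.] 0.8 [0.58090403 0.25015267]
s plinth [239. 328.] 0.84 [0.58244404 0.2553229 ]
s plinth [168. 355.] 0.19 [0.26623286 0.35931758]
s nut [252. 122.] 0.61 
s nut [208. 336.] 0.58 
s wing [244. 113.] 0.65 
s wing [194. 341.] 0.49 
t block_mid [172. 164.] 0.85 [0.5799851  0.27411296]
t plinth [173. 170.] 0.6 [0.58599807 0.26491662]
t nut [171. 168.] 0.58 
t nut [135. 368.] 0.54 
t wing [126. 372.] 0.48 
t wing [174. 174.] 0.3
```

View pics/w3.png

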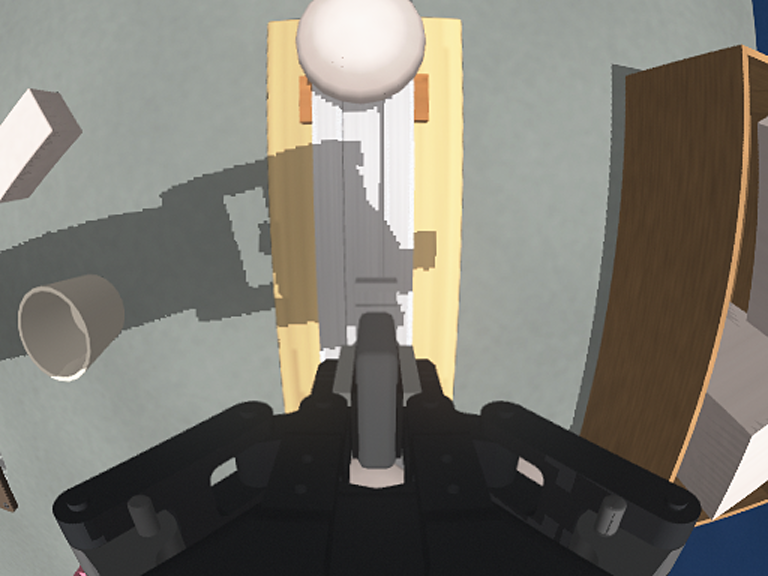

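```bash
python3 - <<'E'
from h import *
w=dict(np.load('w3.npz')); g=w['frame'].astype(int).sum(2)/3
for r in(72,80,130,150,170,185):
    d=np.diff(g[r]); 
    idx=[c for c in range(170,320) if abs(d[c])>12 ]
    print(r,[(c,int(d[c]),[float(np.round(at_z(w,(r,c+.5),z,True)[0],4)) for z in(.075,.087)]) for c in idx])
s=st() if 0 else None
for p in([.5868,.2566+.02,.142],[.5868,.2566,.2108]): print(proj(w,p,True))
save(w,'w3c.png',5,(195,60,295,215))
E
```

```text
72 [(178, 28, [0.5227, 0.5256]), (198, -22, [0.5406, 0.5426]), (199, -26, [0.5415, 0.5435]), (207, 100, [0.5485, 0.5502]), (226, -101, [0.565, 0.5659]), (227, -19, [0.5659, 0.5668]), (228, 34, [0.5668, 0.5676]), (248, 77, [0.584, 0.584]), (249, 29, [0.5848, 0.5848]), (250, -59, [0.5857, 0.5856]), (251, -44, [0.5865, 0.5864]), (254, -21, [0.5891, 0.5889]), (255, 125, [0.59, 0.5897]), (275, -76, [0.6072, 0.6061]), (276, -18, [0.6081, 0.607]), (285, 85, [0.6159, 0.6144]), (307, -62, [0.6352, 0.6329])]
80 [(178, 17, [0.5229, 0.5257]), (198, -16, [0.5408, 0.5428]), (199, -38, [0.5417, 0.5436]), (207, 93, [0.5487, 0.5503]), (208, 18, [0.5496, 0.5512]), (227, -47, [0.566, 0.5669]), (228, 35, [0.5669, 0.5677]), (252, -75, [0.5875, 0.5874]), (253, -29, [0.5884, 0.5882]), (254, -17, [0.5893, 0.5891]), (255, 122, [0.5901, 0.5899]), (275, -167, [0.6074, 0.6063]), (276, -13, [0.6082, 0.6071]), (284, 63, [0.6152, 0.6138]), (285, 69, [0.616, 0.6146]), (307, -33, [0.6354, 0.6331]), (308, -43, [0.6363, 0.6339]), (309, 14, [0.6372, 0.6348])]
130 [(174, -48, [0.5193, 0.5223]), (175, -22, [0.5203, 0.523
[... 403 characters left out ...]
.5246, 0.5274]), (227, -13, [0.5669, 0.5677]), (229, 16, [0.5687, 0.5694]), (259, 98, [0.5951, 0.5946]), (275, -28, [0.6093, 0.6081]), (306, -45, [0.6371, 0.6347]), (307, -14, [0.638, 0.6355])]
170 [(180, -38, [0.5241, 0.5269]), (228, -24, [0.568, 0.5687]), (230, 14, [0.5697, 0.5704]), (289, 23, [0.6226, 0.6209]), (290, 63, [0.6235, 0.6217]), (305, -24, [0.6373, 0.6348]), (306, -39, [0.6382, 0.6357])]
185 [(181, 12, [0.5246, 0.5273]), (183, -47, [0.5265, 0.5291]), (228, -17, [0.568, 0.5688]), (236, -13, [0.5753, 0.5757]), (263, 16, [0.5997, 0.599]), (274, 79, [0.6096, 0.6085]), (305, -21, [0.6382, 0.6357]), (306, -35, [0.6391, 0.6366])]
[184.43419143 250.15779259]
[260.9143401  250.15513912]
```

View pics/w3c.png

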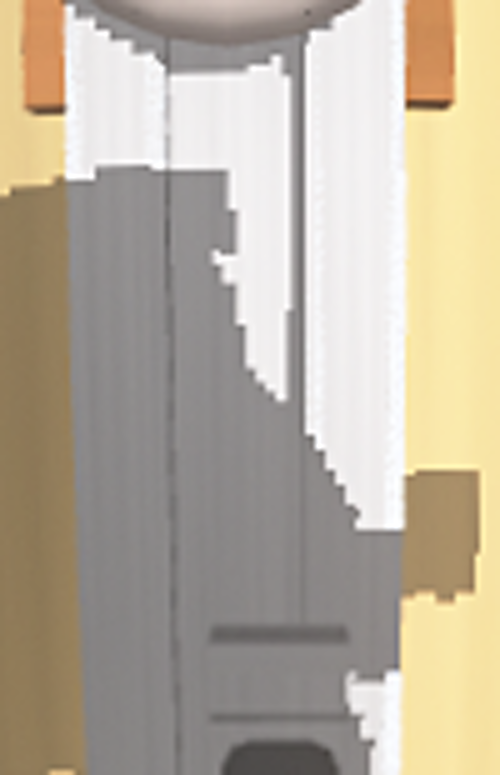

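The slot shows at raw columns 228–255 on row 80. That puts its centre at x≈0.581 at mid-channel, and the 56 mm width fits a top near 0.087. The nut is centred on the tool axis, so I'm shifting about −6 mm in x and going lower.

>>> servo_tool(increments=[[0,-0.05,0,-0.2,0],[0,-0.1,0,-0.4,0],[0,-0.15,0,-0.6,0],[0,-0.15,0,-0.75,0],[0,-0.15,0,-0.75,0],[0,-0.15,0,-0.75,0],[0,-0.15,0,-0.75,0],[0,-0.15,0,-0.75,0],[0,-0.15,0,-0.75,0],[0,-0.15,0,-0.75,0]])

```text
time: 15.02
eef_pos: [0.58, 0.2568, 0.1605]
tcp_rot: [0.699, 0.715, 0.001, 0.003]
contact_force: [-0.8, 0.3, -1.4]
opening: 0.131
```

```bash
python3 - <<'E'
from h import *
st(); w=ctrl.read_camera('wrist'); save(w,'w4c.png',4,(175,90,330,240))
s=ctrl.read_camera('scene'); save(s,'s4c.png',5,(270,160,410,260))
g=w['frame'].astype(int).sum(2)/3
for r in(90,105,130,150,170,180,190,200):
    d=np.diff(g[r]); 
    print(r,[(c,int(d[c]),[float(np.round(v,4)) for v in (*at_z(w,(r,c+.5),.081,True)[:2],at_z(w,(r,c+.5),.087,True)[0])]) for c in range(185,320) if abs(d[c])>12])
np.savez('w4.npz',**{k:w[k] for k in('frame','K','extrinsics')})
E
```

```text
15.02 [0.58   0.2568 0.1605] jaw deg 1.29 F [-0.8  0.3 -1.4] open 0.131
90 [(211, 55, [0.5499, 0.3411, 0.5507]), (234, -96, [0.567, 0.3411, 0.5673]), (235, 80, [0.5677, 0.3411, 0.568]), (262, -104, [0.5876, 0.3416, 0.5873]), (265, 25, [0.5898, 0.3416, 0.5895]), (266, 75, [0.5905, 0.3417, 0.5902]), (289, -17, [0.6076, 0.3424, 0.6068])]
105 [(234, -19, [0.5672, 0.3298, 0.5675]), (235, 24, [0.5679, 0.3298, 0.5682]), (244, 71, [0.5746, 0.33, 0.5747]), (245, 35, [0.5753, 0.33, 0.5754]), (261, -113, [0.5871, 0.3303, 0.5869]), (266, 100, [0.5908, 0.3304, 0.5905]), (289, -22, [0.608, 0.3311, 0.6071])]
130 [(246, 87, [0.5765, 0.3112, 0.5765]), (247, 21, [0.5772, 0.3113, 0.5772]), (261, -88, [0.5876, 0.3115, 0.5874]), (262, -18, [0.5884, 0.3115, 0.5881]), (266, 108, [0.5914, 0.3116, 0.591])]
150 [(234, -13, [0.5677, 0.2959, 0.568]), (258, 100, [0.5858, 0.2963, 0.5856]), (259, 14, [0.5866, 0.2963, 0.5863]), (260, -76, [0.5873, 0.2964, 0.5871]), (261, -36, [0.5881, 0.2964, 0.5878]), (265, -15, [0.5911, 0.2965, 0.5907]), (266, 111, [0.5918, 0.2965, 0.5915]), (288, -17, [0.6085, 0.297, 0.6077])]
1
[... 174 characters left out ...]
812, 0.5957]), (272, 16, [0.5969, 0.2812, 0.5964]), (286, 13, [0.6077, 0.2815, 0.6069]), (287, -49, [0.6085, 0.2815, 0.6077]), (288, -77, [0.6093, 0.2815, 0.6085]), (297, 22, [0.6163, 0.2817, 0.6153]), (298, 65, [0.6171, 0.2817, 0.616]), (319, -15, [0.6338, 0.2823, 0.6323])]
180 [(297, 13, [0.6168, 0.2738, 0.6157]), (298, 74, [0.6176, 0.2738, 0.6165]), (319, -26, [0.6344, 0.2743, 0.6329])]
190 [(235, -19, [0.5688, 0.2647, 0.5691]), (287, 86, [0.6094, 0.2656, 0.6085]), (318, -14, [0.6343, 0.2662, 0.6327]), (319, -78, [0.6351, 0.2662, 0.6335])]
200 [(235, -16, [0.5689, 0.2566, 0.5692]), (286, 16, [0.609, 0.2574, 0.6082]), (287, 64, [0.6098, 0.2574, 0.609]), (318, -54, [0.635, 0.2579, 0.6334])]
```

View pics/w4c.png

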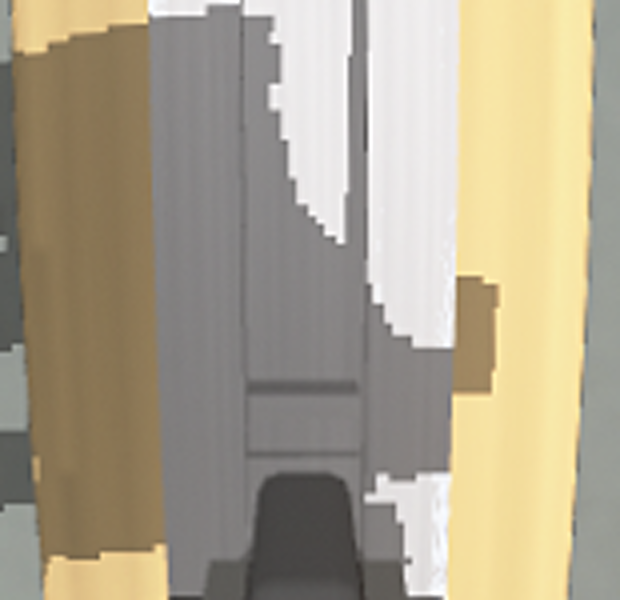

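View pics/s4c.png

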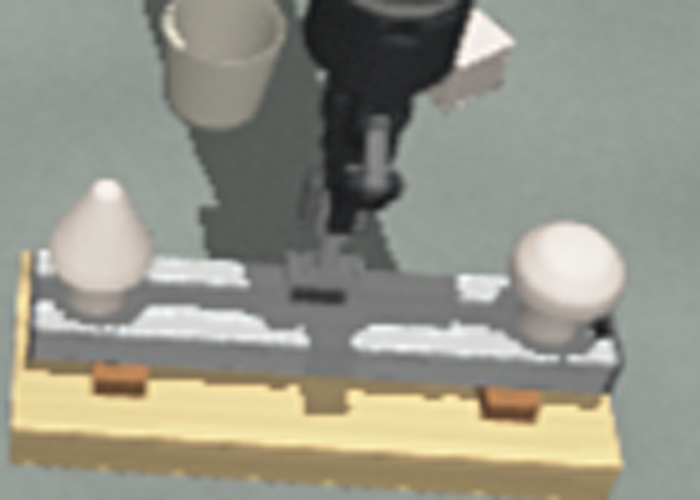

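The nut (crop cols 246–358) lies between the slot edges (244–365), centred within about 0.5 mm. Lowering.

>>> servo_tool(increments=[[0,0.02,0,-0.1,0],[0,0.02,0,-0.2,0],[0,0.02,0,-0.3,0],[0,0.02,0,-0.4,0],[0,0.02,0,-0.5,0],[0,0.02,0,-0.6,0],[0,0.02,0,-0.7,0],[0,0.02,0,-0.75,0],[0,0.02,0,-0.75,0],[0,0.02,0,-0.75,0]])

```text
time: 15.95
eef_pos: [0.5806, 0.2568, 0.1301]
tcp_rot: [0.699, 0.715, 0.001, 0.003]
contact_force: [-0.8, 0.2, -1.4]
opening: 0.13
```

>>> servo_tool(increments=[[0,0,0,-0.05,0],[0,0,0,-0.1,0],[0,0,0,-0.15,0],[0,0,0,-0.2,0],[0,0,0,-0.2,0],[0,0,0,-0.2,0],[0,0,0,-0.2,0],[0,0,0,-0.2,0],[0,0,0,-0.2,0],[0,0,0,-0.2,0]])

```text
time: 16.78
eef_pos: [0.5809, 0.2569, 0.1225]
tcp_rot: [0.699, 0.715, 0.001, 0.003]
contact_force: [-0.4, 0.6, 3.8]
opening: 0.128
```

>>> servo_tool(increments=[[0,0,0,-0.05,0],[0,0,0,-0.1,0],[0,0,0,-0.15,0],[0,0,0,-0.19,0],[0,0,0,-0.19,0],[0,0,0,-0.19,0],[0,0,0,-0.19,0],[0,0,0,-0.19,0],[0,0,0,-0.19,0],[0,0,0,-0.19,0]])

```text
time: 17.62
eef_pos: [0.581, 0.2569, 0.1162]
tcp_rot: [0.699, 0.715, 0.001, 0.003]
contact_force: [-4.2, -0.2, 7.7]
opening: 0.128
```

```bash
python3 -c "
from h import *
s=st();print(s['qpos'],s['wrist_torque'])"
```

```text
17.62 [0.581  0.2569 0.1162] jaw deg 1.3 F [-4.2 -0.2  7.7] open 0.128
[ 0.2582557   0.31166649  1.76717089 -0.00415407  1.05741178  0.23767152] [-0.19755928  0.71952452 -0.04623703]
```

>>> servo_tool(increments=[[0,-0.025,0,-0.04,0],[0,-0.025,0,-0.04,0],[0,-0.025,0,-0.05,0],[0,-0.025,0,-0.05,0],[0,-0.025,0,-0.05,0],[0,-0.025,0,-0.05,0],[0,-0.025,0,-0.05,0],[0,-0.025,0,-0.05,0],[0,-0.025,0,-0.05,0],[0,-0.025,0,-0.05,0]])

```text
time: 18.45
eef_pos: [0.5809, 0.2569, 0.1159]
tcp_rot: [0.699, 0.715, 0.002, 0.004]
contact_force: [-1.8, -0.8, 8.5]
opening: 0.131
```

```bash
python3 -c "
from h import *
s=st();print(s['wrist_torque'])"
```

```text
18.45 [0.5809 0.2569 0.1159] jaw deg 1.31 F [-1.8 -0.8  8.5] open 0.131
[-0.1206852   0.44887182 -0.02589125]
```

>>> servo_tool(increments=[[0,-0.04,0,-0.06,0],[0,-0.04,0,-0.09,0],[0,-0.04,0,-0.09,0],[0,-0.04,0,-0.09,0],[0,-0.04,0,-0.09,1],[0,-0.04,0,-0.09,2],[0,-0.04,0,-0.09,3],[0,-0.04,0,-0.09,4],[0,-0.04,0,-0.09,4],[0,-0.04,0,-0.09,4]])

```text
time: 19.28
eef_pos: [0.5813, 0.2573, 0.1148]
tcp_rot: [0.564, 0.826, 0.005, 0.005]
contact_force: [-1.8, 0.3, 9.3]
opening: 0.126
```

```bash
python3 -c "
from h import *
s=st();print(s['wrist_torque'])"
```

```text
19.28 [0.5813 0.2573 0.1148] jaw deg 21.33 F [-1.8  0.3  9.3] open 0.126
[-0.102707    0.17663978  0.00986718]
```

>>> servo_tool(increments=[[0,-0.06,0,-0.07,1.2],[0,-0.06,0,-0.07,2.4],[0,-0.06,0,-0.07,3.6],[0,-0.06,0,-0.07,4.8],[0,-0.06,0,-0.07,6],[0,-0.06,0,-0.07,7],[0,-0.06,0,-0.07,8],[0,-0.06,0,-0.07,8],[0,-0.06,0,-0.07,8],[0,-0.06,0,-0.07,8]])

```text
time: 20.12
eef_pos: [0.5815, 0.258, 0.1149]
tcp_rot: [0.248, 0.969, 0.008, 0.006]
contact_force: [0.1, -0.3, 9.6]
opening: 0.127
```

```bash
python3 -c "
from h import *
s=st();print(s['wrist_torque'],s['qpos'])"
```

```text
20.12 [0.5815 0.258  0.1149] jaw deg 61.33 F [ 0.1 -0.3  9.6] open 0.127
[ 0.04426598 -0.01876517  0.0978202 ] [ 0.25524599  0.30746442  1.77513499  0.00908443  1.04012129 -0.81971279]
```

>>> servo_tool(increments=[[0,-0.06,-0.02,-0.06,1.2],[0,-0.06,-0.02,-0.06,2.4],[0,-0.06,-0.02,-0.06,3.6],[0,-0.06,-0.02,-0.06,4.8],[0,-0.06,-0.02,-0.06,5.5],[0,-0.06,-0.02,-0.06,6],[0,-0.06,-0.02,-0.06,6],[0,-0.06,-0.02,-0.06,6],[0,-0.06,-0.02,-0.06,6],[0,-0.06,-0.02,-0.06,6]])

```text
time: 20.95
eef_pos: [0.5815, 0.2582, 0.1153]
tcp_rot: [-0.011, 1.0, 0.011, 0.007]
contact_force: [0.6, 1.2, 8.4]
opening: 0.129
```

```bash
python3 - <<'E'
from h import *
s=st();print(s['wrist_torque'],s['tcp_rot'])
w=ctrl.read_camera('wrist'); save(w,'w5.png',1.5)
for d in ctrl.landmark_of(w,'wing')[:1]+ctrl.landmark_of(w,'nut')[:1]: print(d)
E
```

```text
20.95 [0.5815 0.2582 0.1153] jaw deg 91.31 F [0.6 1.2 8.4] open 0.129
[0.20721942 0.05453315 0.01297035] [-0.01139606  0.99985098  0.01067572  0.00736013]
{'centre': [258.6, 251.8], 'conf': 0.83}
{'centre': [212.9, 249.9], 'conf': 0.69}
```

View pics/w5.png

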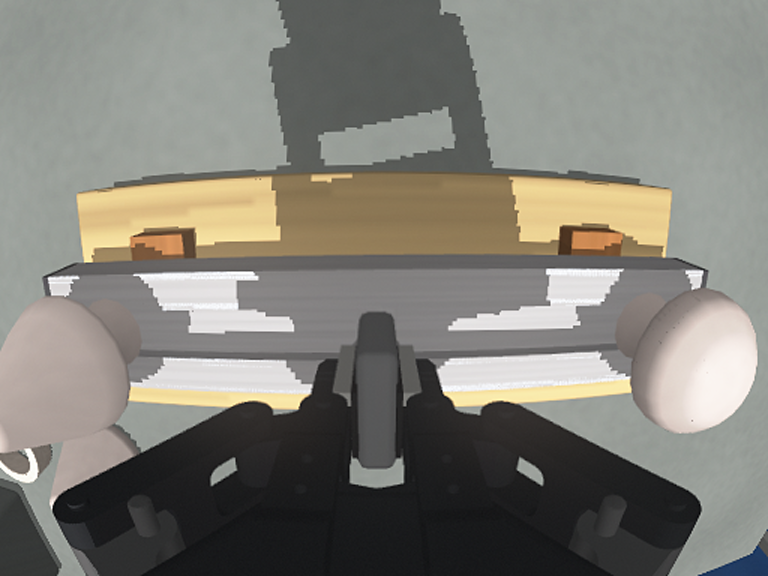

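The wing turned with the gripper through a full 90° without slipping, and both mushrooms are clear (px (65,370), (693,360)). Now nudging to centre and letting it rise.

>>> servo_tool(increments=[[0,-0.1,-0.02,-0.04,0],[0,-0.1,-0.02,-0.04,0],[0,-0.1,-0.02,-0.02,0],[0,-0.1,-0.02,0.02,0],[0,-0.1,-0.02,0.04,0],[0,-0.1,-0.02,0.06,0],[0,-0.1,-0.02,0.08,0],[0,-0.1,-0.02,0.08,0],[0,-0.1,-0.02,0.08,0],[0,-0.1,-0.02,0.08,0]])

```text
time: 21.93
eef_pos: [0.5804, 0.258, 0.1198]
tcp_rot: [-0.011, 1.0, 0.012, 0.012]
contact_force: [5.7, 0.8, 3.0]
opening: 0.128
```

```bash
python3 -c "
from h import *
s=st();print(s['wrist_torque'],s['tcp_rot'])"
```

```text
21.93 [0.5804 0.258  0.1198] jaw deg 91.29 F [5.7 0.8 3. ] open 0.128
[ 0.31651969 -1.13429242 -0.02978846] [-0.01121319  0.99980164  0.01170617  0.01157205]
```

>>> servo_tool(increments=[[0,0,0,0.02,0],[0,0.02,0,0.02,0],[0,0.03,0,0.02,0],[0,0.03,0,0.02,0],[0,0.03,0,0.02,0],[0,0.03,0,0.02,0],[0,0.03,0,0.02,0],[0,0.03,0,0.02,0],[0,0.03,0,0.02,0],[0,0.03,0,0.02,0]])

```text
time: 22.77
eef_pos: [0.581, 0.258, 0.12]
tcp_rot: [-0.011, 1.0, 0.012, 0.011]
contact_force: [0.4, 1.9, -1.8]
opening: 0.128
```

```bash
python3 -c "
from h import *
s=st();print(s['wrist_torque'],s['tcp_rot'])"
```

```text
22.77 [0.581 0.258 0.12 ] jaw deg 91.28 F [ 0.4  1.9 -1.8] open 0.128
[0.29163435 0.14700273 0.01358175] [-0.01121025  0.99981087  0.01166397  0.01079384]
```

Vertical force has gone to about minus the part's weight while the spring is still compressed, so the lips are carrying it. A gentle pull test:

>>> servo_tool(increments=[[0,0,0,0.04,0],[0,0,0,0.08,0],[0,0,0,0.08,0],[0,0,0,0.08,0],[0,0,0,0.08,0],[0,0,0,0.08,0],[0,0,0,0.08,0],[0,0,0,0.08,0],[0,0,0,0.08,0],[0,0,0,0.08,0]])

```text
time: 23.6
eef_pos: [0.5807, 0.2578, 0.1201]
tcp_rot: [-0.011, 1.0, 0.012, 0.011]
contact_force: [5.7, 3.2, -12.0]
opening: 0.129
```

Held firmly (−12 N, no rise). Relax, open, retreat straight up.

>>> servo_tool(increments=[[0,0.01,0,0,0],[0,0.01,0,0,0],[0,0.01,0,0,0],[0.3,0.01,0,0,0],[0.6,0.01,0,0,0],[1,0.01,0,0,0],[1,0.01,0,0,0],[1,0.01,0,0,0],[1,0.01,0,0,0],[1,0.01,0,0,0]])

```text
time: 24.43
eef_pos: [0.5812, 0.2578, 0.1203]
tcp_rot: [-0.011, 1.0, 0.012, 0.011]
contact_force: [0.4, -0.3, 0.5]
opening: 1.002
```

>>> servo_tool(increments=[[1,0,0,0,0],[1,0,0,0,0],[1,0,0,0.4,0],[1,0,0,0.9,0],[1,0,0,1.5,0],[1,0,0,2.2,0],[1,0,0,2.8,0],[1,0,0,3.2,0],[1,0,0,3.2,0],[1,0,0,3.2,0]])

```text
time: 25.27
eef_pos: [0.5816, 0.2579, 0.2492]
tcp_rot: [-0.011, 1.0, 0.012, 0.012]
contact_force: [0.2, -0.1, 0.0]
opening: 1.002
```

```bash
python3 - <<'E'
from h import *
st()
w=ctrl.read_camera('wrist'); save(w,'w6.png',1.5)
for q,z in(('wing',.074+.0645-.0),('nut',.07)):
    for d in ctrl.landmark_of(w,q)[:2]: print(q,d,at_z(w,d['centre'],z,True))
for d in ctrl.masks_of(w,'nut')[:1]:
    rr,cc=np.nonzero(d['region']); X=np.array([at_z(w,x,.155,True)[:2] for x in zip(rr,cc)]).astype(np.float32)
    print(d['conf'],d['extent'],cv2.minAreaRect(X))
E
```

```text
25.27 [0.5816 0.2579 0.2492] jaw deg 91.27 F [ 0.2 -0.1  0. ] open 1.002
wing {'centre': [185.3, 248.3], 'conf': 0.88} [0.57952046 0.2573773  0.1385    ]
wing {'centre': [250.4, 107.7], 'conf': 0.21} [0.6506697  0.11360298 0.1385    ]
nut {'centre': [169.1, 246.4], 'conf': 0.55} [0.57995927 0.25627451 0.07      ]
nut {'centre': [251.2, 109.1], 'conf': 0.29} [0.68999064 0.07786565 0.07      ]
0.75 [239.9, 161.8, 258.2, 211.4] ((0.5773661732673645, 0.25723668932914734), (0.043890923261642456, 0.015613560564815998), 0.8394213914871216)
```

View pics/w6.png

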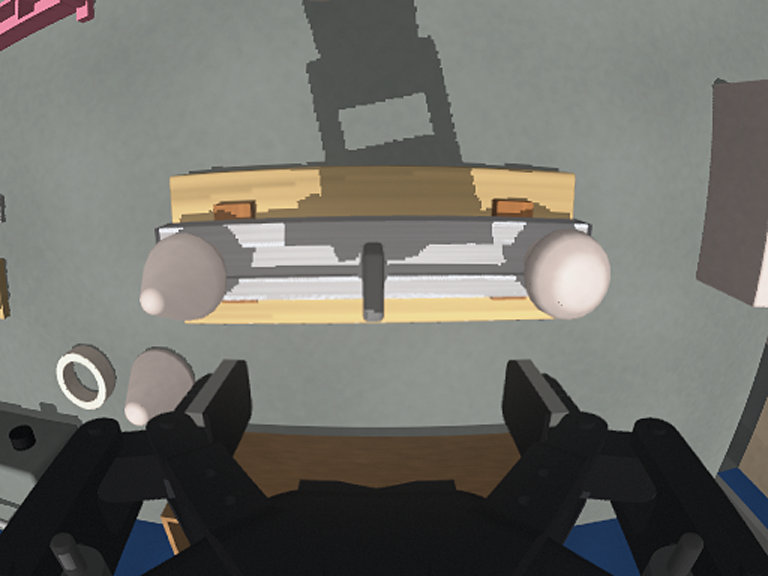

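The wing (px (373,280)) stands upright and square across the channel, at mid-span, and stayed put after release. The gripper is clear. Handing in.

```bash
python3 -c "
from h import *
print(ctrl.sign_off()); st()"
```

```text
the job is handed in; nothing more can be done
None
the job is handed in; nothing more can be done
```

The hold-down is caught in the middle of the channel, the keeper bar is on the bench, and I have handed the job in. `sign_off` gives no verdict, so whether it passed is not confirmed.

- **Keeper bar:** I lifted it out of the brackets and laid it flat about 93 mm from the rack's middle on its −x side. The wrist camera confirmed this before I took the hold-down.
- **Hold-down:** I took the flat-wing part from the middle compartment and lowered it lengthwise through the slot. I pressed the spring an estimated 9–10 mm, turned it 90° and let it rise.
- **Catch:** a 12 N upward pull gave no movement. With the gripper open and clear, the wing stood upright, within about 1° of square and within about 2 mm of where I measured the centre line.
- **Disagreements:**
  - The lip contact forces put the centre line about 1 mm further in +x than the camera did. Both are inside the ±5 mm limit.
  - The networks' plinth-centre readings spread by up to 24 mm along the channel, so I used about y = 0.257 m. The mushrooms look evenly spaced around the part.
- **Not checked:** the spring's compression was inferred from force and height, about 5–6 mm when caught, not read directly. I did not take a final picture of the rack, so the bolts staying put rests on the clean lift and the contact forces seen.

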